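Sort two printed gears into their matching rows

ROBOT

A 7-joint arm with a two-finger parallel gripper is mounted at the origin on the work surface. World frame = base frame: x ahead of the robot, y to its left, z up, the work surface at z = 0. Lengths are in m, angles in rad, forces in N, time in s.
With the tool pointing down it reaches from about 0.4 to 0.875 m from the base axis. Payload 19.3 kg.
Tool frame: the origin (TCP) lies midway between the tips of the shut fingers; the grasp point (between the pads) lies 19 mm behind it; y points along the fingers, x is the direction in which the jaws open and shut, and the axes are right-handed (so a half turn about y gives the same grasp; the last joint's range is limited). The gripper opens to 85 mm and grips with 20 to 120 N. Pads are 22 mm wide; open, the fingers measure 114 mm over their backs; the gripper's body (76 mm by 85 mm) begins 54 mm behind the grasp point. The pads swing forward as they close: fully open they stand 13 mm farther back than shut.
Start: joints at [-1.177, 0.521, -0.036, 1.599, 0.021, 1.021, -0.113], TCP at [0.28, 0.559, 0.21] pointing down, gripper open.
Joint ranges: [-2.91, 2.91], [-0.3, 2.13], [-1.5, 1.42], [0.17, 2.43], [-1.26, 4.41], [0.16, 1.93], [-2.52, 2.52]. Speed limits (rad/s): [1.89, 1.89, 2.39, 2.39, 3.01, 3.01, 3.01].

INTERFACE

Orientations are given as a 3x3 rotation matrix whose columns are the frame's x, y, z axes.
In Python, from cell import sensors, viewer, ctrl gives the robot as it stands.
- The arm moves only by the shell command python3 -m pendant 'ROWS' [FORCE]. ROWS is JSON, a list of rows, each an object of numbers: "hand": the opening, from 0 (shut) to 1 (fully open); "x", "y", "z": the shift along the tool's x, y, z in cm; "ax", "ay", "az": the turn, a rotation vector about the tool's x, y, z in degrees. In form: [{"hand": .., "x": .., "y": .., "z": .., "ax": .., "ay": .., "az": ..}, ...]. A call has exactly 10 rows; each row shifts and turns the pose as measured when the row begins, along the tool's axes as they then stand; what a row does not reach is not made up. A row lasts 1/10 s, in which the tool goes at most 50 mm and 8.59 degrees, less where a joint would pass 70% of its speed; a pose out of reach is approached as far as the arm can. A call is refused whole if a number of a shift passes 5 or a number of a turn 8.59, either way. A call with a gripper value outside its range is refused whole. The fingers move at their own pace and stop on an object; FORCE is the grip in N (left out, the last holds). Time passes only in rows, so rows that do not move let the fingers close, or fill a call up. It gives the time, the measured TCP pose, the force and the opening at its end, in the units of the state.
- sensors.observe(): the state, without advancing time (a new reading comes with each control period).
- viewer.get_image(name): name is "scene" or "top" or "wrist"; returns (picture, depth): 420x560x3 uint8, red, green, blue; 420x560 float32, m along the optical axis (not along the pixel's ray), 0 where there is no reading.
- viewer.camera_params(name): a dict with "fx", "fy", "cx", "cy" (pixels), "dist" ([k1, k2, p1, p2, k3] as OpenCV has them; the pictures are not rectified), "xyz" and "rotation" of the camera in the world; the wrist camera has in their place "hand_eye" (4x4, takes a point from camera to tool coordinates, whose origin is the TCP and whose axes are the tool frame's). Camera axes: x right, y up, looking along -z (the intrinsics and any distortion apply to the point x, -y, -z); pixel columns grow to the right and rows downward; lengths in m; the calibration is good to about 2 mm. A picture is of the moment at which its call begins: read the wrist's pose just before it. camera_params takes no time and is no camera call.
- ctrl.finish_job(): hands the job in, once; it reports no verdict.
The state is a dict: "clock": time; "qpos": joint angles; "qvel": joint speeds; "tau": joint torques, N m; "tool_pos": TCP position; "orientation": TCP orientation; "force": force on the tool from outside, world axes, zero at the start; "torque": the same for the moment, N m; "gripper_width": finger opening in m.
Only numpy, scipy, OpenCV 4.12 (cv2) and the standard library are available. Lean on these libraries where they do the work, as an engineer would, in place of code of your own. Each camera call takes 0.05 s, during which the arm holds its last target. There are 200 camera calls.

TASK

Two freshly printed white gears with hubs, a larger and a smaller one, lie loose between the two black parts trays. Put each one into the tray whose glued-in sample gear has the same size, lying flat on the tray's floor beside the sample with its hub up. Set them down gently, do not drop them.

Things in the scene. Friction and masses are not known exactly. Their poses are not given: they have to be found in the camera images.
- gear_large: Loose white printed spur gear flat on the table between the trays: disc 64 mm over its 22 teeth, 10 mm thick, on it a round hub 20 mm wide, 20 mm tall (30 mm in all); about 30 g. Hold it by the hub from above, fingertips just over the disc. Origin: centre of its underside; z up along the hub. Other white prints lie 70 mm or more from it (centres): a toothless pulley without hub, an L-bracket.
- gear_small: Loose white printed spur gear flat on the table between the trays: disc 44 mm over its 15 teeth, 10 mm thick, on it a round hub 20 mm wide, 20 mm tall (30 mm in all); about 16 g. Hold it by the hub from above, fingertips just over the disc. Origin: centre of its underside; z up along the hub. Other white prints lie 70 mm or more from it (centres): a toothless pulley without hub, an L-bracket.
- tray_large: Black open tray fixed to the table, 200 (x) by 94 (y) by 12 mm high, walls and floor 4 mm; both trays alike, left or right, turned up to 17 degrees. A white sample gear of 64 mm diameter (22 teeth) is glued in, hub up (top at 34 mm), its centre 62 mm from the tray's towards +x, the end away from the robot. The rest is empty: best place 33 mm from the centre towards -x. Origin: centre of the underside; z up.
- tray_small: Black open tray fixed to the table, 200 (x) by 94 (y) by 12 mm high, walls and floor 4 mm; both trays alike, left or right, turned up to 17 degrees. A white sample gear of 44 mm diameter (15 teeth) is glued in, hub up (top at 34 mm), its centre 62 mm from the tray's towards +x, the end away from the robot. The rest is empty: best place 33 mm from the centre towards -x. Origin: centre of the underside; z up.
Things that resemble listed ones, but are neither listed nor needed, are in the scene too. What is shaped like the tray_large but orange or purple is not meant.

How it is judged:
At the end, for the whole second after the job is handed in: Each gear lies at rest in the tray with the sample of its own size: its centre between 85 mm towards -x and 30 mm towards +x of the tray's centre and within 30 mm of its centre line, underside on the tray's floor (1 to 7 mm above the tray's underside), hub up and tilted less than 7 degrees (x of gear_large in the frame of tray_large between -0.085 and 0.03 m and y of gear_large in the frame of tray_large between -0.03 and 0.03 m and z of gear_large in the frame of tray_large between 0.001 and 0.007 m and angle between each of gear_large, gear_small's own z axis and vertical below 0.12 rad and linear speed of each of gear_large, gear_small below 0.03 m/s and x of gear_small in the frame of tray_small between -0.085 and 0.03 m and y of gear_small in the frame of tray_small between -0.03 and 0.03 m and z of gear_small in the frame of tray_small between 0.001 and 0.007 m); the robot touches nothing.
It fails at once if the large gear is dropped (unsupported with its underside more than 50 mm above the table) (height (world z) of gear_large above 0.05 m and contact force between gear_large and anything else below 0.005 N).
It fails at once if the small gear is dropped (unsupported with its underside more than 50 mm above the table) (height (world z) of gear_small above 0.05 m and contact force between gear_small and anything else below 0.005 N).
It also fails if it takes over 50 s, if anything falls off the work surface, if the arm or the gripper's body presses on something with over 40 N, if the wrist force passes 120 N, or if a joint passes its speed limit or range.

## Working session

There is one attempt and no reset: what is moved stays moved. The work goes in short steps, Python scripts to look and compute and a shell command to move; the robot and the scene stay as the last step left them, time stands still between calls to the robot, and variables do not carry over. Pictures are saved under pics/ and viewed, about 8 in all and at most 12, crops included, and the job is handed in when it is done.

```bash
mkdir -p pics; ls; python3 - <<'E'
from cell import sensors, viewer, ctrl
import cv2,numpy as np
s=sensors.observe(); print(s)
for n in ("top","scene"):
    im,d=viewer.get_image(n); cv2.imwrite(f"pics/{n}0.png",im[:,:,::-1]); np.savez(f"pics/{n}0.npz",im=im,d=d)
    print(n,viewer.camera_params(n))
print(viewer.camera_params("wrist"))
E
```

```text
pics
{'clock': 0.0, 'qpos': array([-1.17718769,  0.52200314, -0.03635578,  1.5999766 ,  0.02121924,
        1.0211398 , -0.11278577]), 'qvel': array([-0.00085958, -0.000626  , -0.00076004,  0.00157341, -0.00032378,
       -0.00089646, -0.00045878]), 'tau': array([ 1.29288455e-03, -9.27109408e+01,  1.98048055e+00, -3.69885671e+01,
        1.78814266e-02,  9.08130925e-03,  7.87930190e-06]), 'tool_pos': array([0.27946228, 0.55863748, 0.20924347]), 'orientation': array([[ 4.47323064e-01, -4.33317670e-04, -8.94372343e-01],
       [ 8.94371724e-01, -1.05571231e-03,  4.47323266e-01],
       [-1.13803297e-03, -9.99999349e-01, -8.46973939e-05]]), 'force': array([ 0.69853992, -0.10263205, -0.08457705]), 'torque': array([-0.03708769, -0.01159275, -0.00403425]), 'gripper_width': 0.08521130354086628}
top {'fx': 379.6614768782145, 'fy': 379.6614768782145, 'cx': 282.4694339793702, 'cy': 210.50509567752545, 'dist': array([0.00681761, 0.        , 0.        , 0.        , 0.        ]), 'xyz': array([ 0.34292435, -0.01560694,  0.84689629]), 'rotation': array([[-0.00456795,  0.98932047, -0.1456851 ],
   
[... 358 characters left out ...]
), 'rotation': array([[-0.11611177, -0.74592694,  0.65582852],
       [ 0.99321743, -0.08314451,  0.08127811],
       [-0.00609899,  0.66081766,  0.7505217 ]])}
{'fx': 339.08592945582177, 'fy': 339.08592945582177, 'cx': 281.0356344025486, 'cy': 212.19476143688655, 'dist': array([-0.01143026,  0.        ,  0.        ,  0.        ,  0.        ]), 'hand_eye': array([[ 9.99999432e-01,  6.85394615e-04, -8.15966272e-04,
        -3.09927608e-04],
       [-9.72111817e-04,  2.73061550e-01, -9.61996073e-01,
        -1.64455954e-01],
       [-4.36537913e-04,  9.61996320e-01,  2.73062061e-01,
         7.05470276e-02],
       [ 0.00000000e+00,  0.00000000e+00,  0.00000000e+00,
         1.00000000e+00]])}
```

View pics/top0.png

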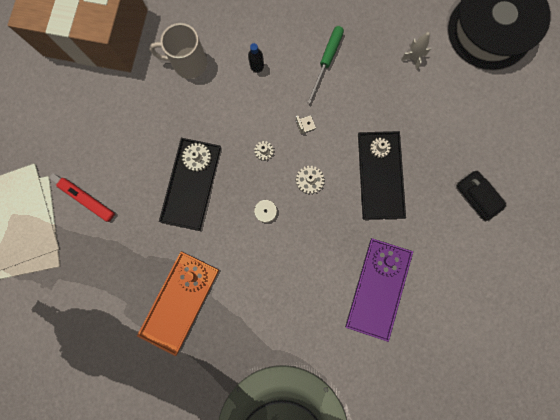

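View pics/scene0.png

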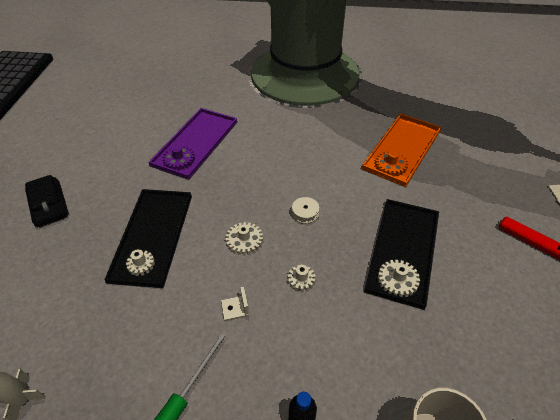

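The top view shows the small gear at about (263,150) and the large one at (310,179). The large-sample black tray is on the left (sample 196,156), and the small-sample tray is on the right (sample 380,147). The pulley (265,211) and L-bracket (307,124) are distractors. The scene view agrees.

```bash
cat > h.py <<'E'
import numpy as np,cv2
from cell import sensors,viewer
def cam(n,s=None):
    p=viewer.camera_params(n); K=np.array([[p['fx'],0,p['cx']],[0,p['fy'],p['cy']],[0,0,1]])
    if 'hand_eye' in p:
        T=np.eye(4);T[:3,:3]=s['orientation'];T[:3,3]=s['tool_pos'];T=T@p['hand_eye'];return K,p['dist'],T[:3,:3],T[:3,3]
    return K,p['dist'],p['rotation'],p['xyz']
def rays(c,uv):
    K,D,R,t=c; q=cv2.undistortPoints(np.asarray(uv,float).reshape(-1,1,2),K,D)[:,0]
    return np.c_[q[:,0],-q[:,1],-np.ones(len(q))]@R.T
def cloud(c,d):
    h,w=d.shape; u,v=np.meshgrid(np.arange(w),np.arange(h))
    return (rays(c,np.c_[u.ravel(),v.ravel()])*d.reshape(-1,1)+c[3]).reshape(h,w,3)
def tri(c1,u1,c2,u2):
    a,b=rays(c1,[u1])[0],rays(c2,[u2])[0]
    k=np.linalg.lstsq(np.c_[a,-b],c2[3]-c1[3],rcond=None)[0]
    p,q=c1[3]+k[0]*a,c2[3]+k[1]*b; return (p+q)/2,np.linalg.norm(p-q)
E
python3 - <<'E'
from h import *
seeds={'top':dict(gS=(263,150),gL=(310,179),sL=(196,156),sS=(380,147),pul=(265,211),L=(307,124)),
 'scene':dict(gS=(302,277),gL=(244,237),sL=(400,278),sS=(140,262),pul=(305,210),L=(235,307))}
trays={'top':dict(tL=(180,200),tS=(382,190)),'scene':dict(tL=(400,235),tS=(160,220))}
hub={}
for n in seeds:
    f=np.load(f'pics/{n}0.npz'); im,d=f['im'],f['d']; c=cam(n); P=cloud(c,d)
    v=im.max(2).astype(int); sat=v-im.min(2)
    white=((v>150)&(P[...,2]<.06)).astype(np.uint8); white=cv2.morphologyEx(white,cv2.MORPH_CLOSE,np.ones((3,3)))
    lab=cv2.connectedComponents(white)[1]
    for k,(x,y) in seeds[n].items():
        w=lab[y-6:y+7,x-6:x+7]; l=np.bincount(w[w>0]).argmax(); m=lab==l; Q=P[m]; 
        zt=np.percentile(Q[:,2],97); top=m&(P[...,2]>zt-.006); vv,uu=np.nonzero(top)
        cc=[(uu.min()+uu.max())/2,(vv.min()+vv.max())/2]; hub[n,k]=cc
        print(n,k,'px',cc,'hub',P[top].mean(0).round(4),'all mean',Q.mean(0).round(4),'ext',np.ptp(Q[:,:2],axis=0).round(3),'zt',zt.round(4))
    blk=((v<45)&(sat<25)&(abs(P[...,2])<.03)).astype(np.uint8); lab=cv2.connectedComponents(blk)[1]
    for k,(x,y) in trays[n].items():
        w=lab[y-4:y+5,x-4:x+5]; l=np.bincount(w[w>0]).argmax(); Q=P[lab==l]
        r=cv2.minAreaRect((Q[:,:2]*1000).astype(np.float32)); print(n,k,r,'z pct',np.percentile(Q[:,2],[5,50,95]).round(4))
for k in seeds['top']:
    p,e=tri(cam('top'),hub['top',k],cam('scene'),hub['scene',k]); print('tri',k,p.round(4),'gap',e.round(4))
E
```

```text
top gS px [np.float64(263.0), np.float64(150.0)] hub [0.6008 0.0387 0.0459] all mean [0.6062 0.0403 0.0159] ext [0.288 0.078] zt 0.0308
top gL px [np.float64(307.0), np.float64(179.5)] hub [ 0.5274 -0.062   0.0713] all mean [ 0.5375 -0.0641  0.015 ] ext [0.23  0.083] zt 0.0298
top sL px [np.float64(194.0), np.float64(154.0)] hub [0.5917 0.1935 0.0327] all mean [0.5919 0.1935 0.0144] ext [0.065 0.063] zt 0.0336
top sS px [np.float64(382.0), np.float64(144.0)] hub [ 0.599  -0.2168  0.0658] all mean [ 0.6066 -0.2211  0.0256] ext [0.289 0.232] zt 0.0348
top pul px [np.float64(265.0), np.float64(210.5)] hub [0.4651 0.035  0.0194] all mean [0.4654 0.0354 0.0189] ext [0.15  0.077] zt 0.0199
top L px [np.float64(299.5), np.float64(122.0)] hub [ 0.6546 -0.0418  0.0547] all mean [ 0.6686 -0.0585  0.0137] ext [0.351 0.064] zt 0.0328
top tL ((530.3654174804688, 205.65447998046875), (93.43938446044922, 198.48287963867188), 77.4534912109375) z pct [0.0005 0.0033 0.0113]
top tS ((546.97119140625, -225.60452270507812), (198.56460571289062, 92.99340057373047), 1.1867073774337769) z pct [0.0011 0.0036
[... 682 characters left out ...]
xt [0.552 0.049] zt 0.0192
scene L px [np.float64(232.5), np.float64(308.0)] hub [ 0.6752 -0.0608  0.0104] all mean [ 0.6752 -0.0608  0.0104] ext [0.327 0.129] zt 0.0073
scene tL ((532.07666015625, 205.55056762695312), (95.2047119140625, 203.06735229492188), 77.55684661865234) z pct [0.0017 0.0038 0.0117]
scene tS ((548.3605346679688, -227.1270751953125), (201.91873168945312, 97.07479858398438), 0.813332200050354) z pct [0.0014 0.0035 0.0112]
tri gS [0.6041 0.0381 0.0168] gap 0.004
tri gL [ 0.5338 -0.0622  0.024 ] gap 0.0081
tri sL [0.5916 0.1934 0.0315] gap 0.0012
tri sS [ 0.6138 -0.2262  0.0199] gap 0.0037
tri pul [0.4656 0.0354 0.016 ] gap 0.0002
tri L [ 0.6739 -0.0514  0.0095] gap 0.0159
```

```bash
python3 - <<'E'
from h import *
for n,S in {'top':dict(gS=(263,150),gL=(310,179)),'scene':dict(gS=(302,272),gL=(243,230))}.items():
    f=np.load(f'pics/{n}0.npz'); im,d=f['im'],f['d']; P=cloud(cam(n),d); v=im.max(2)
    for k,(x,y) in S.items():
        Q=P[y-20:y+21,x-20:x+21].reshape(-1,3); g=Q[(Q[:,2]>.026)&(Q[:,2]<.034)]; print(n,k,len(g),np.median(g,0).round(4),((g.min(0)+g.max(0))/2).round(4))
E
python3 -m pendant '[{"hand":0.6,"x":-2.6,"z":-4.2},{"hand":0.6,"x":-2.6,"z":-4.2},{"hand":0.6,"x":-2.6,"z":-4.2},{"hand":0.6,"x":-2.6,"z":-4.2},{"hand":0.6,"x":-2.6,"z":-4.2},{"hand":0.6,"x":-2.6,"z":-4.2},{"hand":0.6,"x":-2.6,"z":-4.2},{"hand":0.6,"x":-2.6,"z":-4.2},{"hand":0.6,"x":-2.6,"z":-4.2},{"hand":0.6,"x":-2.6,"z":-4.2}]' 30
```

```text
top gS 57 [0.6055 0.0392 0.0294] [0.6067 0.0393 0.03  ]
top gL 66 [ 0.5373 -0.0646  0.0291] [ 0.5376 -0.0646  0.0291]
scene gS 114 [0.6082 0.0395 0.0293] [0.6088 0.0398 0.0289]
scene gL 91 [ 0.5397 -0.0651  0.0293] [ 0.539  -0.065   0.0292]schema error: expected keys hand, x, y, z, ax, ay, az
```

```bash
python3 -m pendant '[{"hand":0.6,"x":-2.6,"y":0,"z":-4.2,"ax":0,"ay":0,"az":0},{"hand":0.6,"x":-2.6,"y":0,"z":-4.2,"ax":0,"ay":0,"az":0},{"hand":0.6,"x":-2.6,"y":0,"z":-4.2,"ax":0,"ay":0,"az":0},{"hand":0.6,"x":-2.6,"y":0,"z":-4.2,"ax":0,"ay":0,"az":0},{"hand":0.6,"x":-2.6,"y":0,"z":-4.2,"ax":0,"ay":0,"az":0},{"hand":0.6,"x":-2.6,"y":0,"z":-4.2,"ax":0,"ay":0,"az":0},{"hand":0.6,"x":-2.6,"y":0,"z":-4.2,"ax":0,"ay":0,"az":0},{"hand":0.6,"x":-2.6,"y":0,"z":-4.2,"ax":0,"ay":0,"az":0},{"hand":0.6,"x":-2.6,"y":0,"z":-4.2,"ax":0,"ay":0,"az":0},{"hand":0.6,"x":-2.6,"y":0,"z":-4.2,"ax":0,"ay":0,"az":0}]' 30
cat > go.py <<'E'
import sys;from h import *
s=sensors.observe();t=np.array([float(a) for a in sys.argv[1:4]]);R=s['orientation']
print('t',s['clock'],'pos',s['tool_pos'].round(4),'jaw',R[:,0].round(3),'down',(-R[2,1]).round(4),'w',s['gripper_width'],'F',s['force'].round(1),'q',s['qpos'].round(2))
print('tool-axes cm',(R.T@(t-s['tool_pos'])*100).round(2))
E
python3 go.py .607 .0394 .1
```

```text
clock: 1.1
tool_pos: [0.5386, 0.1362, 0.2063]
orientation: [[0.436, -0.005, -0.9], [0.9, -0.001, 0.436], [-0.003, -1.0, 0.004]]
force: [1.1, 1.0, 0.6]
gripper_width: 0.0512
t 1.1 pos [0.5386 0.1362 0.2063] jaw [ 0.436  0.9   -0.003] down 1.0 w 0.05122664693959589 F [1.1 1.  0.6] q [-0.41  0.42  0.07  1.79 -0.04  0.94  0.8 ]
tool-axes cm [ -5.68  10.61 -10.42]
```

```bash
python3 -m pendant '[{"hand":0.6,"x":-1,"y":1.5,"z":-1.9,"ax":0,"ay":0,"az":0},{"hand":0.6,"x":-1,"y":1.5,"z":-1.9,"ax":0,"ay":0,"az":0},{"hand":0.6,"x":-1,"y":1.5,"z":-1.9,"ax":0,"ay":0,"az":0},{"hand":0.6,"x":-1,"y":1.5,"z":-1.9,"ax":0,"ay":0,"az":0},{"hand":0.6,"x":-1,"y":1.5,"z":-1.9,"ax":0,"ay":0,"az":0},{"hand":0.6,"x":-0.7,"y":1.5,"z":-1,"ax":0,"ay":0,"az":0},{"hand":0.6,"x":0,"y":1,"z":0,"ax":0,"ay":0,"az":0},{"hand":0.6,"x":0,"y":0.5,"z":0,"ax":0,"ay":0,"az":0},{"hand":0.6,"x":0,"y":0,"z":0,"ax":0,"ay":0,"az":0},{"hand":0.6,"x":0,"y":0,"z":0,"ax":0,"ay":0,"az":0}]' >/dev/null
cat > look.py <<'E'
import sys;from h import *
# wrist look: hub near expected x y with hub-top z ; saves picture
s=sensors.observe();im,d=viewer.get_image('wrist');c=cam('wrist',s);P=cloud(c,d)
e=np.array([float(a) for a in sys.argv[1:4]]);name=sys.argv[4]
cv2.imwrite(f'pics/{name}.png',im[:,:,::-1])
Q=P[(np.hypot(*(P[...,:2]-e[:2]).transpose(2,0,1))<.025)&(abs(P[...,2]-e[2])<.004)]
print('hub n',len(Q),'z',np.median(Q[:,2]).round(4),'ctr circ',cv2.minEnclosingCircle((Q[:,:2]*1000).astype(np.float32)),'med',np.median(Q,0).round(4))
E
python3 look.py .607 .0394 .03 w1; python3 go.py .607 .0394 .012
```

```text
hub n 615 z 0.0303 ctr circ ((606.0567016601562, 40.91624069213867), 10.001571655273438) med [0.6056 0.041  0.0303]
t 2.15 pos [0.6105 0.0286 0.0956] jaw [ 0.443  0.896 -0.005] down 1.0 w 0.05123147779796556 F [ 0.1 -0.2 -0.3] q [-0.2   0.64  0.07  1.73 -0.06  0.78  1.02]
tool-axes cm [0.86 8.36 0.75]
```

View pics/w1.png

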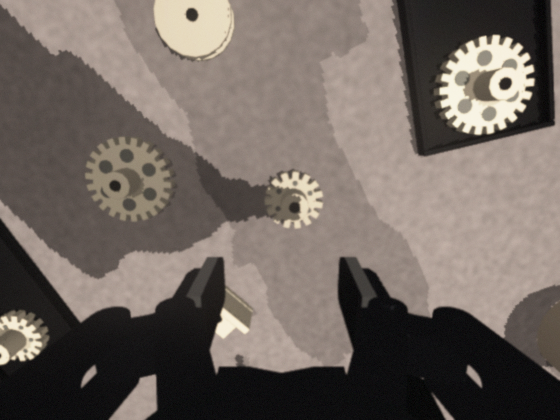

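The wrist view shows the small gear at (294,200), between and ahead of the fingertips at (205,265) and (350,265). The measured hub is 10.0 mm in radius with its top at 30.3 mm, which matches. I'll align and descend.

```bash
python3 -m pendant '[{"hand":0.6,"x":0.5,"y":0,"z":0.5,"ax":0,"ay":0,"az":0},{"hand":0.6,"x":0.4,"y":0.8,"z":0.4,"ax":0,"ay":0,"az":0},{"hand":0.6,"x":0.1,"y":1.2,"z":0.1,"ax":0,"ay":0,"az":0},{"hand":0.6,"x":0,"y":1.2,"z":0,"ax":0,"ay":0,"az":0},{"hand":0.6,"x":0,"y":0.8,"z":0,"ax":0,"ay":0,"az":0},{"hand":0.6,"x":0,"y":0.5,"z":0,"ax":0,"ay":0,"az":0},{"hand":0.6,"x":0,"y":0,"z":0,"ax":0,"ay":0,"az":0},{"hand":0.6,"x":0,"y":0,"z":0,"ax":0,"ay":0,"az":0},{"hand":0.6,"x":0,"y":0,"z":0,"ax":0,"ay":0,"az":0},{"hand":0.6,"x":0,"y":0,"z":0,"ax":0,"ay":0,"az":0}]' >/dev/null; python3 go.py .606 .041 .0125
```

```text
t 3.15 pos [0.6054 0.0445 0.0475] jaw [ 0.442  0.897 -0.004] down 1.0 w 0.051304989752258424 F [0.3 0.  0.2] q [-0.22  0.7   0.06  1.76 -0.06  0.68  1.  ]
tool-axes cm [-0.27  3.5  -0.22]
```

```bash
python3 -m pendant '[{"hand":0.6,"x":-0.25,"y":0.5,"z":-0.2,"ax":0,"ay":0,"az":0},{"hand":0.6,"x":0,"y":1,"z":0,"ax":0,"ay":0,"az":0},{"hand":0.6,"x":0,"y":0.8,"z":0,"ax":0,"ay":0,"az":0},{"hand":0.6,"x":0,"y":0.5,"z":0,"ax":0,"ay":0,"az":0},{"hand":0.6,"x":0,"y":0.3,"z":0,"ax":0,"ay":0,"az":0},{"hand":0.6,"x":0,"y":0,"z":0,"ax":0,"ay":0,"az":0},{"hand":0.6,"x":0,"y":0,"z":0,"ax":0,"ay":0,"az":0},{"hand":0.6,"x":0,"y":0,"z":0,"ax":0,"ay":0,"az":0},{"hand":0.6,"x":0,"y":0,"z":0,"ax":0,"ay":0,"az":0},{"hand":0.6,"x":0,"y":0,"z":0,"ax":0,"ay":0,"az":0}]' >/dev/null; python3 go.py .606 .041 .0125
```

```text
t 4.15 pos [0.6063 0.041  0.0142] jaw [ 0.442  0.897 -0.003] down 1.0 w 0.051651066127275394 F [-0.1  0.4 -0.8] q [-0.21  0.76  0.06  1.77 -0.07  0.62  1.  ]
tool-axes cm [-0.01  0.17  0.03]
```

```bash
python3 -m pendant '[{"hand":0.1,"x":0,"y":0.1,"z":0,"ax":0,"ay":0,"az":0},{"hand":0.1,"x":0,"y":0,"z":0,"ax":0,"ay":0,"az":0},{"hand":0.1,"x":0,"y":0,"z":0,"ax":0,"ay":0,"az":0},{"hand":0.1,"x":0,"y":0,"z":0,"ax":0,"ay":0,"az":0},{"hand":0.1,"x":0,"y":0,"z":0,"ax":0,"ay":0,"az":0},{"hand":0.1,"x":0,"y":0,"z":0,"ax":0,"ay":0,"az":0},{"hand":0.1,"x":0,"y":-0.3,"z":0,"ax":0,"ay":0,"az":0},{"hand":0.1,"x":0,"y":-0.7,"z":0,"ax":0,"ay":0,"az":0},{"hand":0.1,"x":0,"y":-1,"z":0,"ax":0,"ay":0,"az":0},{"hand":0.1,"x":0,"y":-1,"z":0,"ax":0,"ay":0,"az":0}]' 30 >/dev/null; python3 go.py .5145 -.2269 .07
```

```text
t 5.15 pos [0.606  0.041  0.0448] jaw [ 0.442  0.897 -0.004] down 1.0 w 0.008573555923605137 F [ 0.5 -0.3 -1. ] q [-0.21  0.71  0.06  1.76 -0.06  0.68  1.  ]
tool-axes cm [-28.08  -2.42  -3.62]
```

Width is 8.6 mm, less than the 20 mm hub, so the grasp may have missed. I'll look.

```bash
python3 look.py .606 .041 .03 w2; python3 go.py .606 .041 .0125
```

```text
hub n 898 z 0.0304 ctr circ ((605.9437866210938, 40.73495101928711), 10.048288345336914) med [0.6049 0.0412 0.0304]
t 5.2 pos [0.607  0.041  0.0465] jaw [ 0.442  0.897 -0.003] down 1.0 w 0.00854695971479227 F [1.  0.2 2.5] q [-0.21  0.71  0.06  1.76 -0.06  0.68  1.  ]
tool-axes cm [-0.04  3.4   0.08]
```

View pics/w2.png

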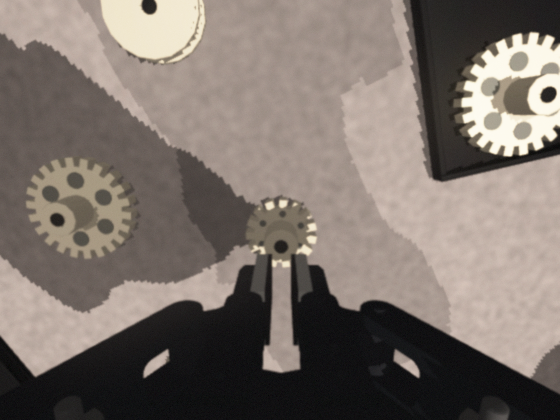

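The gear is still in place on the table: hub at (281,245), measured at (0.606,0.041). The fingers probably hadn't finished closing when the lift began. I'll retry and check the width before lifting.

```bash
python3 -m pendant '[{"hand":0.5,"x":0,"y":0,"z":0,"ax":0,"ay":0,"az":0},{"hand":0.5,"x":0,"y":0,"z":0,"ax":0,"ay":0,"az":0},{"hand":0.5,"x":0,"y":0,"z":0,"ax":0,"ay":0,"az":0},{"hand":0.5,"x":0,"y":0,"z":0,"ax":0,"ay":0,"az":0},{"hand":0.5,"x":0,"y":0,"z":0,"ax":0,"ay":0,"az":0},{"hand":0.5,"x":0,"y":0.8,"z":0,"ax":0,"ay":0,"az":0},{"hand":0.5,"x":0,"y":0.8,"z":0,"ax":0,"ay":0,"az":0},{"hand":0.5,"x":0,"y":0.8,"z":0,"ax":0,"ay":0,"az":0},{"hand":0.5,"x":0,"y":0.5,"z":0,"ax":0,"ay":0,"az":0},{"hand":0.5,"x":0,"y":0.2,"z":0,"ax":0,"ay":0,"az":0}]' 40 ; python3 go.py .606 .041 .0125
```

```text
clock: 6.2
tool_pos: [0.6065, 0.041, 0.0124]
orientation: [[0.442, -0.003, -0.897], [0.897, -0.002, 0.442], [-0.003, -1.0, 0.002]]
force: [-0.5, 1.0, -0.5]
gripper_width: 0.0426
t 6.2 pos [0.6065 0.041  0.0124] jaw [ 0.442  0.897 -0.003] down 1.0 w 0.0425715100685558 F [-0.5  1.  -0.5] q [-0.21  0.76  0.06  1.77 -0.07  0.62  1.  ]
tool-axes cm [-0.02 -0.01  0.04]
```

```bash
python3 -m pendant '[{"hand":0.0,"x":0,"y":0,"z":0,"ax":0,"ay":0,"az":0},{"hand":0.0,"x":0,"y":0,"z":0,"ax":0,"ay":0,"az":0},{"hand":0.0,"x":0,"y":0,"z":0,"ax":0,"ay":0,"az":0},{"hand":0.0,"x":0,"y":0,"z":0,"ax":0,"ay":0,"az":0},{"hand":0.0,"x":0,"y":0,"z":0,"ax":0,"ay":0,"az":0},{"hand":0.0,"x":0,"y":0,"z":0,"ax":0,"ay":0,"az":0},{"hand":0.0,"x":0,"y":0,"z":0,"ax":0,"ay":0,"az":0},{"hand":0.0,"x":0,"y":0,"z":0,"ax":0,"ay":0,"az":0},{"hand":0.0,"x":0,"y":0,"z":0,"ax":0,"ay":0,"az":0},{"hand":0.0,"x":0,"y":0,"z":0,"ax":0,"ay":0,"az":0}]' 40 ; python3 go.py .606 .041 .0125
```

```text
clock: 7.2
tool_pos: [0.6069, 0.041, 0.013]
orientation: [[0.442, -0.003, -0.897], [0.897, -0.002, 0.442], [-0.003, -1.0, 0.002]]
force: [-0.3, -0.3, 0.2]
gripper_width: -0.0001
t 7.2 pos [0.6069 0.041  0.013 ] jaw [ 0.442  0.897 -0.003] down 1.0 w -8.589516391601667e-05 F [-0.3 -0.3  0.2] q [-0.21  0.76  0.06  1.77 -0.07  0.62  1.  ]
tool-axes cm [-0.04  0.05  0.08]
```

```bash
python3 - <<'E'
from h import *
s=sensors.observe();a,_=viewer.get_image('wrist');b,d=viewer.get_image('scene')
c=cam('scene');P=cloud(c,d)
K,D,R,t=c
def px(p):
    q=R.T@(np.array(p)-t); q=np.array([q[0],-q[1],-q[2]]);return (K@q/q[2])[:2].round(1)
print('tcp px scene',px(s['tool_pos']),'hub px',px([.606,.041,.03]))
im=cv2.resize(b[180:330,200:400],(800,600),interpolation=cv2.INTER_CUBIC); cv2.imwrite('pics/s3.png',im[:,:,::-1]);cv2.imwrite('pics/w3.png',a[:,:,::-1])
E
```

```text
tcp px scene [302.4 274.9] hub px [302.8 268.5]
```

View pics/s3.png

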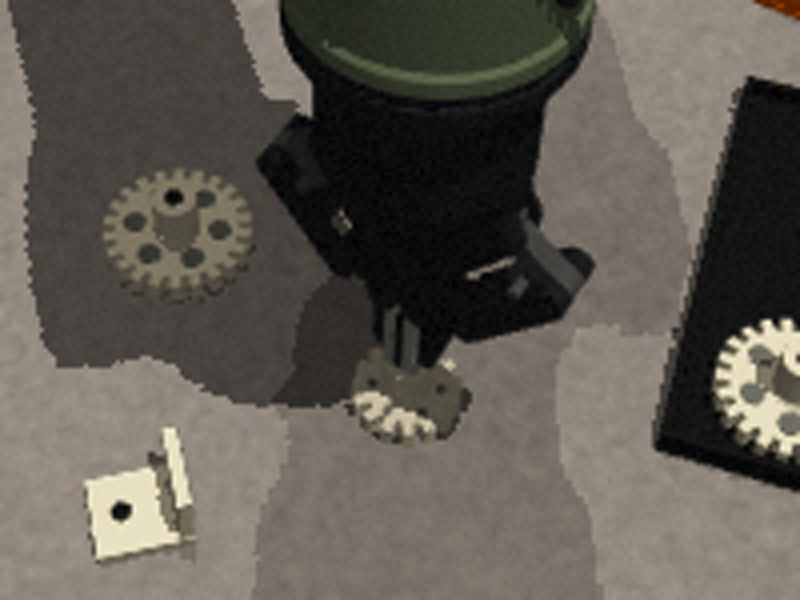

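View pics/w3.png

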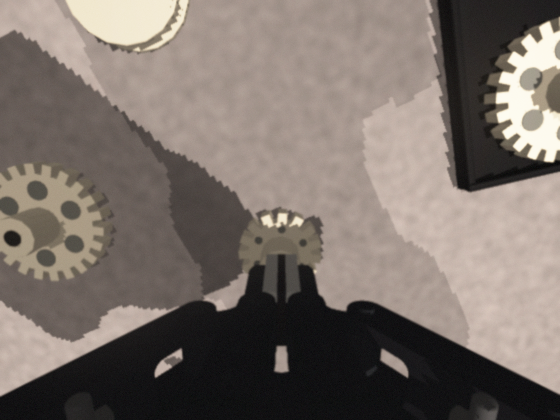

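The fingers are shut at the hub's place (crop 400,368) with no visible hub between them. I'll check this with depth before acting.

```bash
python3 - <<'E'
from h import *
s=sensors.observe();_,d=viewer.get_image('scene');P=cloud(cam('scene'),d)
print('tcp',s['tool_pos'].round(4))
for v in range(252,292,3): print(v,P[v,300].round(3),P[v,303].round(3),P[v,297].round(3))
_,d=viewer.get_image('wrist');W=cloud(cam('wrist',s),d)
print('wrist col');
for v in range(200,275,5): print(v,W[v,281].round(3),W[v,270].round(3))
E
```

```text
tcp [0.6068 0.041  0.0129]
252 [0.612 0.035 0.081] [0.627 0.04  0.103] [0.617 0.031 0.088]
255 [0.613 0.036 0.076] [0.62  0.04  0.086] [0.616 0.031 0.079]
258 [0.615 0.036 0.071] [0.621 0.04  0.08 ] [0.616 0.032 0.072]
261 [0.619 0.036 0.069] [0.619 0.041 0.07 ] [0.615 0.032 0.063]
264 [0.617 0.037 0.059] [0.619 0.041 0.062] [0.615 0.032 0.055]
267 [0.617 0.037 0.05 ] [0.62  0.041 0.055] [0.614 0.032 0.046]
270 [0.617 0.037 0.042] [0.619 0.042 0.046] [0.614 0.032 0.037]
273 [0.614 0.037 0.03 ] [0.619 0.042 0.037] [0.613 0.033 0.027]
276 [0.617 0.038 0.025] [0.616 0.042 0.024] [0.614 0.033 0.02 ]
279 [0.617 0.038 0.016] [0.616 0.043 0.015] [0.615 0.033 0.012]
282 [0.618 0.038 0.009] [0.616 0.043 0.007] [0.619 0.034 0.01 ]
285 [0.623 0.039 0.009] [0.623 0.043 0.01 ] [0.623 0.034 0.008]
288 [0.624 0.039 0.001] [0.628 0.044 0.009] [0.629 0.034 0.008]
291 [ 0.629  0.039 -0.   ] [0.629 0.044 0.001] [ 0.629  0.035 -0.   ]
wrist col
200 [0.582 0.053 0.   ] [0.58  0.048 0.   ]
205 [0.585 0.052 0.001] [0.582 0.046 0.001]
210 [0.586 0.051 0.005] [0.585 0.045 0.001]
215 [0.588 0.05  0.01 ] [0.585 0.045 0.008]
220 [0.59  0.049 0.01 ] [0.587 0.044 0.011]
225 [0.593 0.048 0.009] [0.59  0.043 0.01 ]
230 [0.595 0.047 0.01 ] [0.592 0.042 0.01 ]
235 [0.597 0.046 0.011] [0.595 0.04  0.01 ]
240 [0.598 0.045 0.016] [0.596 0.04  0.013]
245 [0.598 0.045 0.023] [0.596 0.04  0.021]
250 [0.597 0.046 0.031] [0.596 0.04  0.028]
255 [0.596 0.046 0.04 ] [0.594 0.042 0.04 ]
260 [0.596 0.046 0.045] [0.594 0.042 0.045]
265 [0.596 0.046 0.05 ] [0.594 0.042 0.049]
270 [0.596 0.046 0.054] [0.594 0.042 0.055]
```

The depth shows the tips shut just above the hub top, at z of about 0.031–0.037, while the reported TCP is at 0.013. So the real tips are about 20 mm behind the nominal TCP. I'll lift, part-open, and measure the tips directly.

```bash
python3 -m pendant '[{"hand":0.0,"x":0,"y":-1,"z":0,"ax":0,"ay":0,"az":0},{"hand":0.45,"x":0,"y":-1.5,"z":0,"ax":0,"ay":0,"az":0},{"hand":0.45,"x":0,"y":-1.5,"z":0,"ax":0,"ay":0,"az":0},{"hand":0.45,"x":0,"y":-1,"z":0,"ax":0,"ay":0,"az":0},{"hand":0.45,"x":0,"y":0,"z":0,"ax":0,"ay":0,"az":0},{"hand":0.45,"x":0,"y":0,"z":0,"ax":0,"ay":0,"az":0},{"hand":0.45,"x":0,"y":0,"z":0,"ax":0,"ay":0,"az":0},{"hand":0.45,"x":0,"y":0,"z":0,"ax":0,"ay":0,"az":0},{"hand":0.45,"x":0,"y":0,"z":0,"ax":0,"ay":0,"az":0},{"hand":0.45,"x":0,"y":0,"z":0,"ax":0,"ay":0,"az":0}]' 40 >/dev/null; cat > tips.py <<'E'
from h import *
for n in ('wrist','scene'):
    s=sensors.observe();im,d=viewer.get_image(n);P=cloud(cam(n,s),d)
    T=(P-s['tool_pos'])@s['orientation']
    m=(abs(T[...,0])<.06)&(abs(T[...,2])<.02)&(T[...,1]>-.08)&(P[...,2]>.036)
    Q=T[m]; print(n,len(Q),'tool y of tips (pct 90,97,99,max) cm',(np.percentile(Q[:,1],[90,97,99,100])*100).round(2))
    w=Q[Q[:,1]>np.percentile(Q[:,1],90)]; print('  x',(np.percentile(w[:,0],[2,50,98])*100).round(2),'z',(np.percentile(w[:,2],[2,50,98])*100).round(2))
E
python3 tips.py; python3 go.py .606 .041 .0125
```

```text
wrist 13405 tool y of tips (pct 90,97,99,max) cm [-4.22 -3.21 -2.83 -2.25]
  x [-3.17 -1.91  3.12] z [-0.88  0.82  1.25]
scene 902 tool y of tips (pct 90,97,99,max) cm [-3.43 -2.75 -2.49 -2.12]
  x [-3.13 -1.98  3.12] z [-1.18 -0.74  0.86]
t 8.5 pos [0.6071 0.0411 0.0681] jaw [ 0.442  0.897 -0.002] down 1.0 w 0.038600970371758754 F [-0.7  0.   0.1] q [-0.21  0.67  0.07  1.76 -0.06  0.72  1.  ]
tool-axes cm [-0.05  5.56  0.09]
```

Both views put the tips about 22 mm behind the reported TCP at this opening. So the grasp height is a TCP reading of about −0.006, which leaves the tips about 15 mm up.

```bash
python3 -m pendant '[{"hand":0.45,"x":-0.05,"y":1,"z":0.1,"ax":0,"ay":0,"az":0},{"hand":0.45,"x":0,"y":1.5,"z":0,"ax":0,"ay":0,"az":0},{"hand":0.45,"x":0,"y":1.5,"z":0,"ax":0,"ay":0,"az":0},{"hand":0.45,"x":0,"y":1,"z":0,"ax":0,"ay":0,"az":0},{"hand":0.45,"x":0,"y":1,"z":0,"ax":0,"ay":0,"az":0},{"hand":0.45,"x":0,"y":0.5,"z":0,"ax":0,"ay":0,"az":0},{"hand":0.45,"x":0,"y":0.4,"z":0,"ax":0,"ay":0,"az":0},{"hand":0.45,"x":0,"y":0.2,"z":0,"ax":0,"ay":0,"az":0},{"hand":0.45,"x":0,"y":0,"z":0,"ax":0,"ay":0,"az":0},{"hand":0.45,"x":0,"y":0,"z":0,"ax":0,"ay":0,"az":0}]' 40 >/dev/null;python3 go.py .606 .041 -.0065
```

```text
t 9.5 pos [ 0.605   0.0409 -0.0108] jaw [ 0.442  0.897 -0.003] down 1.0 w 0.03868944441766684 F [0.  0.2 0.7] q [-0.2   0.79  0.05  1.78 -0.07  0.57  1.01]
tool-axes cm [ 0.06 -0.43 -0.09]
```

```bash
python3 -m pendant '[{"hand":0.45,"x":0.05,"y":-0.4,"z":-0.1,"ax":0,"ay":0,"az":0},{"hand":0.0,"x":0,"y":0,"z":0,"ax":0,"ay":0,"az":0},{"hand":0.0,"x":0,"y":0,"z":0,"ax":0,"ay":0,"az":0},{"hand":0.0,"x":0,"y":0,"z":0,"ax":0,"ay":0,"az":0},{"hand":0.0,"x":0,"y":0,"z":0,"ax":0,"ay":0,"az":0},{"hand":0.0,"x":0,"y":0,"z":0,"ax":0,"ay":0,"az":0},{"hand":0.0,"x":0,"y":0,"z":0,"ax":0,"ay":0,"az":0},{"hand":0.0,"x":0,"y":0,"z":0,"ax":0,"ay":0,"az":0},{"hand":0.0,"x":0,"y":0,"z":0,"ax":0,"ay":0,"az":0},{"hand":0.0,"x":0,"y":0,"z":0,"ax":0,"ay":0,"az":0}]' 40 >/dev/null;python3 go.py .5145 -.2269 .03
```

```text
t 10.5 pos [ 0.6069  0.041  -0.0052] jaw [ 0.442  0.897 -0.002] down 1.0 w 0.018117404271737796 F [-0.5  0.5 -0.5] q [-0.2   0.79  0.05  1.78 -0.07  0.58  1.01]
tool-axes cm [-28.12  -3.46  -3.56]
```

Gripped at 18.1 mm width. I'll lift to about 40 mm and carry it to the small tray.

```bash
python3 -m pendant '[{"hand":0.0,"x":0,"y":-0.6,"z":0,"ax":0,"ay":0,"az":0},{"hand":0.0,"x":0,"y":-1.3,"z":0,"ax":0,"ay":0,"az":0},{"hand":0.0,"x":0,"y":-1.3,"z":0,"ax":0,"ay":0,"az":0},{"hand":0.0,"x":-0.8,"y":-0.8,"z":-0.1,"ax":0,"ay":0,"az":0},{"hand":0.0,"x":-1.5,"y":0,"z":-0.2,"ax":0,"ay":0,"az":0},{"hand":0.0,"x":-2.5,"y":0,"z":-0.3,"ax":0,"ay":0,"az":0},{"hand":0.0,"x":-3,"y":0,"z":-0.4,"ax":0,"ay":0,"az":0},{"hand":0.0,"x":-3,"y":0,"z":-0.4,"ax":0,"ay":0,"az":0},{"hand":0.0,"x":-3,"y":0,"z":-0.4,"ax":0,"ay":0,"az":0},{"hand":0.0,"x":-3,"y":0,"z":-0.4,"ax":0,"ay":0,"az":0}]' 40 >/dev/null;python3 go.py .5145 -.2269 .03
```

```text
t 11.5 pos [ 0.5494 -0.1269  0.0406] jaw [ 0.439  0.899 -0.001] down 1.0 w 0.01846374928860623 F [ 1.1 -0.4 -0.3] q [ 0.09  0.66  0.04  1.89 -0.04  0.59  1.27]
tool-axes cm [-10.51   1.07  -1.25]
```

```bash
python3 -m pendant '[{"hand":0.0,"x":-3,"y":0,"z":-0.3,"ax":0,"ay":0,"az":0},{"hand":0.0,"x":-2.5,"y":0,"z":-0.3,"ax":0,"ay":0,"az":0},{"hand":0.0,"x":-2,"y":0,"z":-0.3,"ax":0,"ay":0,"az":0},{"hand":0.0,"x":-1,"y":0,"z":-0.1,"ax":0,"ay":0,"az":0},{"hand":0.0,"x":-0.5,"y":0,"z":0,"ax":0,"ay":0,"az":0},{"hand":0.0,"x":0,"y":0,"z":0,"ax":0,"ay":0,"az":0},{"hand":0.0,"x":0,"y":0.3,"z":0,"ax":0,"ay":0,"az":0},{"hand":0.0,"x":0,"y":0.3,"z":0,"ax":0,"ay":0,"az":0},{"hand":0.0,"x":0,"y":0,"z":0,"ax":0,"ay":0,"az":0},{"hand":0.0,"x":0,"y":0,"z":0,"ax":0,"ay":0,"az":0}]' 40 >/dev/null;python3 go.py .5145 -.2269 0
```

```text
t 12.5 pos [ 0.5116 -0.2221  0.0344] jaw [ 0.445  0.896 -0.003] down 1.0 w 0.018180266157887467 F [ 0.3  0.3 -0.8] q [ 0.28  0.66  0.03  1.91 -0.02  0.57  1.43]
tool-axes cm [-0.29  3.44 -0.47]
```

```bash
python3 -m pendant '[{"hand":0.0,"x":-0.3,"y":0.5,"z":-0.4,"ax":0,"ay":0,"az":0},{"hand":0.0,"x":0,"y":0.7,"z":0,"ax":0,"ay":0,"az":0},{"hand":0.0,"x":0,"y":0.6,"z":0,"ax":0,"ay":0,"az":0},{"hand":0.0,"x":0,"y":0.5,"z":0,"ax":0,"ay":0,"az":0},{"hand":0.0,"x":0,"y":0.3,"z":0,"ax":0,"ay":0,"az":0},{"hand":0.0,"x":0,"y":0.2,"z":0,"ax":0,"ay":0,"az":0},{"hand":0.0,"x":0,"y":0,"z":0,"ax":0,"ay":0,"az":0},{"hand":0.0,"x":0,"y":0,"z":0,"ax":0,"ay":0,"az":0},{"hand":0.0,"x":0,"y":0,"z":0,"ax":0,"ay":0,"az":0},{"hand":0.0,"x":0,"y":0,"z":0,"ax":0,"ay":0,"az":0}]' 40 >/dev/null;python3 go.py .5145 -.2269 -.001
python3 - <<'E'
from h import *
# gear disc in hand, from scene depth: white points near target
_,d=viewer.get_image('scene');im,_=viewer.get_image('scene');P=cloud(cam('scene'),d)
m=(im.max(2)>110)&(np.hypot(P[...,0]-.5145,P[...,1]+.2269)<.035);Q=P[m];print(len(Q),np.percentile(Q[:,2],[5,50,95]).round(4),Q.mean(0).round(4))
E
```

```text
t 13.5 pos [ 0.5142 -0.2264  0.0036] jaw [ 0.444  0.896 -0.003] down 1.0 w 0.0179400737121903 F [-0.4 -0.3 -0.2] q [ 0.29  0.72  0.02  1.9  -0.02  0.52  1.44]
tool-axes cm [-0.03  0.46 -0.05]
55 [0.016  0.018  0.0194] [ 0.5285 -0.2302  0.0179]
```

```bash
python3 -m pendant '[{"hand":0.0,"x":0,"y":0.15,"z":0,"ax":0,"ay":0,"az":0},{"hand":0.0,"x":0,"y":0.15,"z":0,"ax":0,"ay":0,"az":0},{"hand":0.0,"x":0,"y":0.1,"z":0,"ax":0,"ay":0,"az":0},{"hand":0.0,"x":0,"y":0,"z":0,"ax":0,"ay":0,"az":0},{"hand":0.0,"x":0,"y":0,"z":0,"ax":0,"ay":0,"az":0}
,{"hand":0.0,"x":0,"y":0,"z":0,"ax":0,"ay":0,"az":0},{"hand":0.0,"x":0,"y":0,"z":0,"ax":0,"ay":0,"az":0},{"hand":0.0,"x":0,"y":0,"z":0,"ax":0,"ay":0,"az":0},{"hand":0.0,"x":0,"y":0,"z":0,"ax":0,"ay":0,"az":0},{"hand":0.0,"x":0,"y":0,"z":0,"ax":0,"ay":0,"az":0}]' 40 >/dev/null;python3 go.py .5145 -.2269 -.001
```

```text
t 14.6 pos [ 0.5144 -0.2264 -0.0006] jaw [ 0.444  0.896 -0.003] down 1.0 w 0.017913056966604956 F [ 0.1 -0.3  0.7] q [ 0.29  0.73  0.02  1.9  -0.02  0.51  1.44]
tool-axes cm [-0.04  0.04 -0.04]
```

Down to within half a millimetre. I'll open the hand, wait, then rise.

```bash
python3 -m pendant '[{"hand":0.3,"x":0,"y":0.05,"z":0,"ax":0,"ay":0,"az":0},{"hand":0.5,"x":0,"y":0,"z":0,"ax":0,"ay":0,"az":0},{"hand":0.5,"x":0,"y":0,"z":0,"ax":0,"ay":0,"az":0},{"hand":0.5,"x":0,"y":0,"z":0,"ax":0,"ay":0,"az":0},{"hand":0.5,"x":0,"y":0,"z":0,"ax":0,"ay":0,"az":0},{"hand":0.5,"x":0,"y":0,"z":0,"ax":0,"ay":0,"az":0},{"hand":0.5,"x":0,"y":-1,"z":0,"ax":0,"ay":0,"az":0},{"hand":0.5,"x":0,"y":-2,"z":0,"ax":0,"ay":0,"az":0},{"hand":0.5,"x":0,"y":-2.5,"z":0,"ax":0,"ay":0,"az":0},{"hand":0.5,"x":0,"y":-2.5,"z":0,"ax":0,"ay":0,"az":0}]' 40 >/dev/null;python3 go.py .5383 -.0648 .08; python3 look.py .5145 -.2269 .034 w4
```

```text
t 15.6 pos [ 0.5126 -0.2255  0.0803] jaw [ 0.444  0.896 -0.003] down 1.0 w 0.04269865807506949 F [ 0.5  0.3 -0.2] q [ 0.28  0.6   0.03  1.88 -0.02  0.67  1.44]
tool-axes cm [15.54 -0.    4.82]
hub n 700 z 0.0344 ctr circ ((514.03857421875, -225.85365295410156), 10.107625007629395) med [ 0.5135 -0.2255  0.0344]
```

The small gear stands in its tray: hub top at 34.4 mm, centre (0.514,−0.226). Next is the large gear.

```bash
python3 -m pendant '[{"hand":0.45,"x":2,"y":0,"z":0.6,"ax":0,"ay":0,"az":0},{"hand":0.45,"x":3,"y":0,"z":0.9,"ax":0,"ay":0,"az":0},{"hand":0.45,"x":3,"y":0,"z":0.9,"ax":0,"ay":0,"az":0},{"hand":0.45,"x":3,"y":0,"z":0.9,"ax":0,"ay":0,"az":0},{"hand":0.45,"x":2,"y":0,"z":0.7,"ax":0,"ay":0,"az":0},{"hand":0.45,"x":1,"y":0,"z":0.3,"ax":0,"ay":0,"az":0},{"hand":0.45,"x":0.5,"y":0,"z":0.2,"ax":0,"ay":0,"az":0},{"hand":0.45,"x":0,"y":0,"z":0,"ax":0,"ay":0,"az":0},{"hand":0.45,"x":0,"y":0,"z":0,"ax":0,"ay":0,"az":0},{"hand":0.45,"x":0,"y":0,"z":0,"ax":0,"ay":0,"az":0}]' 40 >/dev/null; python3 look.py .5383 -.0648 .03 w5;python3 go.py .5383 -.0648 -.0055
```

```text
hub n 642 z 0.0304 ctr circ ((537.1212158203125, -63.759883880615234), 9.97269058227539) med [ 0.5366 -0.0635  0.0304]
t 16.7 pos [ 0.5408 -0.0759  0.0906] jaw [ 0.449  0.893 -0.002] down 1.0 w 0.03849733013304124 F [-0.7 -0.9 -0. ] q [-0.    0.56  0.04  1.92 -0.03  0.66  1.16]
tool-axes cm [0.89 9.6  0.81]
```

```bash
python3 -m pendant '[{"hand":0.45,"x":0.6,"y":0.5,"z":0.6,"ax":0,"ay":0,"az":0},{"hand":0.45,"x":0.3,"y":1,"z":0.3,"ax":0,"ay":0,"az":0},{"hand":0.45,"x":0,"y":1.5,"z":0,"ax":0,"ay":0,"az":0},{"hand":0.45,"x":0,"y":1.3,"z":0,"ax":0,"ay":0,"az":0},{"hand":0.45,"x":0,"y":0.8,"z":0,"ax":0,"ay":0,"az":0},{"hand":0.45,"x":0,"y":0.3,"z":0,"ax":0,"ay":0,"az":0},{"hand":0.45,"x":0,"y":0,"z":0,"ax":0,"ay":0,"az":0},{"hand":0.45,"x":0,"y":0,"z":0,"ax":0,"ay":0,"az":0},{"hand":0.45,"x":0,"y":0,"z":0,"ax":0,"ay":0,"az":0},{"hand":0.45,"x":0,"y":0,"z":0,"ax":0,"ay":0,"az":0}]' 40 >/dev/null;python3 go.py .537 -.0638 -.0055
```

```text
t 17.7 pos [ 0.5362 -0.0638  0.0321] jaw [ 0.451  0.893 -0.002] down 1.0 w 0.0389370243471138 F [ 0.1  0.1 -0.9] q [-0.02  0.65  0.04  1.96 -0.03  0.53  1.14]
tool-axes cm [ 0.04  3.76 -0.04]
```

```bash
python3 -m pendant '[{"hand":0.45,"x":0.05,"y":0.7,"z":-0.05,"ax":0,"ay":0,"az":0},{"hand":0.45,"x":0,"y":1,"z":0,"ax":0,"ay":0,"az":0},{"hand":0.45,"x":0,"y":0.8,"z":0,"ax":0,"ay":0,"az":0},{"hand":0.45,"x":0,"y":0.5,"z":0,"ax":0,"ay":0,"az":0},{"hand":0.45,"x":0,"y":0.2,"z":0,"ax":0,"ay":0,"az":0},{"hand":0.45,"x":0,"y":0,"z":0,"ax":0,"ay":0,"az":0},{"hand":0.45,"x":0,"y":0,"z":0,"ax":0,"ay":0,"az":0},{"hand":0.45,"x":0,"y":0,"z":0,"ax":0,"ay":0,"az":0},{"hand":0.45,"x":0,"y":0,"z":0,"ax":0,"ay":0,"az":0},{"hand":0.45,"x":0,"y":0,"z":0,"ax":0,"ay":0,"az":0}]' 40 >/dev/null;python3 go.py .537 -.0638 -.0055
```

```text
t 18.7 pos [ 0.5375 -0.0638 -0.0024] jaw [ 0.451  0.893 -0.002] down 1.0 w 0.03892793388048476 F [0.1 0.4 0.3] q [-0.02  0.71  0.03  1.96 -0.03  0.46  1.14]
tool-axes cm [-0.02  0.31  0.04]
```

```bash
python3 -m pendant '[{"hand":0.45,"x":0,"y":0.3,"z":0,"ax":0,"ay":0,"az":0},{"hand":0.0,"x":0,"y":0,"z":0,"ax":0,"ay":0,"az":0},{"hand":0.0,"x":0,"y":0,"z":0,"ax":0,"ay":0,"az":0},{"hand":0.0,"x":0,"y":0,"z":0,"ax":0,"ay":0,"az":0},{"hand":0.0,"x":0,"y":0,"z":0,"ax":0,"ay":0,"az":0},{"hand":0.0,"x":0,"y":0,"z":0,"ax":0,"ay":0,"az":0},{"hand":0.0,"x":0,"y":0,"z":0,"ax":0,"ay":0,"az":0},{"hand":0.0,"x":0,"y":0,"z":0,"ax":0,"ay":0,"az":0},{"hand":0.0,"x":0,"y":0,"z":0,"ax":0,"ay":0,"az":0},{"hand":0.0,"x":0,"y":0,"z":0,"ax":0,"ay":0,"az":0}]' 50 >/dev/null;python3 go.py .4988 .2132 .0355
```

```text
t 19.7 pos [ 0.5378 -0.0638 -0.005 ] jaw [ 0.451  0.893 -0.002] down 0.9999 w 0.018124671327096657 F [-0.3  0.   0.4] q [-0.02  0.72  0.03  1.96 -0.03  0.45  1.14]
tool-axes cm [22.96 -4.24 15.93]
```

```bash
python3 -m pendant '[{"hand":0.0,"x":0,"y":-0.6,"z":0,"ax":0,"ay":0,"az":0},{"hand":0.0,"x":0,"y":-1.2,"z":0,"ax":0,"ay":0,"az":0},{"hand":0.0,"x":0,"y":-1.2,"z":0,"ax":0,"ay":0,"az":0},{"hand":0.0,"x":0.6,"y":-0.8,"z":0.4,"ax":0,"ay":0,"az":0},{"hand":0.0,"x":1.2,"y":0,"z":0.8,"ax":0,"ay":0,"az":0},{"hand":0.0,"x":2,"y":0,"z":1.4,"ax":0,"ay":0,"az":0},{"hand":0.0,"x":2.4,"y":0,"z":1.7,"ax":0,"ay":0,"az":0},{"hand":0.0,"x":2.4,"y":0,"z":1.7,"ax":0,"ay":0,"az":0},{"hand":0.0,"x":2.4,"y":0,"z":1.7,"ax":0,"ay":0,"az":0},{"hand":0.0,"x":2.4,"y":0,"z":1.7,"ax":0,"ay":0,"az":0}]' 50 >/dev/null;python3 go.py .4988 .2132 .03
```

```text
t 20.7 pos [0.5128 0.1066 0.0369] jaw [0.455 0.891 0.   ] down 0.9999 w 0.017590966165847207 F [ 0.7 -0.4 -0.9] q [-0.37  0.62  0.07  2.   -0.07  0.51  0.84]
tool-axes cm [8.86 0.62 6.1 ]
```

```bash
python3 -m pendant '[{"hand":0.0,"x":2.4,"y":0,"z":1.7,"ax":0,"ay":0,"az":0},{"hand":0.0,"x":2.2,"y":0,"z":1.5,"ax":0,"ay":0,"az":0},{"hand":0.0,"x":1.5,"y":0,"z":1,"ax":0,"ay":0,"az":0},{"hand":0.0,"x":0.8,"y":0,"z":0.6,"ax":0,"ay":0,"az":0},{"hand":0.0,"x":0.3,"y":0,"z":0.3,"ax":0,"ay":0,"az":0},{"hand":0.0,"x":0,"y":0,"z":0,"ax":0,"ay":0,"az":0},{"hand":0.0,"x":0,"y":0.3,"z":0,"ax":0,"ay":0,"az":0},{"hand":0.0,"x":0,"y":0.3,"z":0,"ax":0,"ay":0,"az":0},{"hand":0.0,"x":0,"y":0,"z":0,"ax":0,"ay":0,"az":0},{"hand":0.0,"x":0,"y":0,"z":0,"ax":0,"ay":0,"az":0}]' 50 >/dev/null;python3 go.py .4988 .2132 -.001
```

```text
t 21.7 pos [0.4949 0.2046 0.0296] jaw [0.449 0.894 0.001] down 0.9999 w 0.017166472738753505 F [ 0.1 -0.7 -1. ] q [-0.57  0.65  0.08  1.97 -0.09  0.51  0.68]
tool-axes cm [0.94 3.06 0.07]
```

```bash
python3 -m pendant '[{"hand":0.0,"x":0.6,"y":0.3,"z":0,"ax":0,"ay":0,"az":0},{"hand":0.0,"x":0.3,"y":0.6,"z":0,"ax":0,"ay":0,"az":0},{"hand":0.0,"x":0,"y":0.6,"z":0,"ax":0,"ay":0,"az":0},{"hand":0.0,"x":0,"y":0.4,"z":0,"ax":0,"ay":0,"az":0},{"hand":0.0,"x":0,"y":0.3,"z":0,"ax":0,"ay":0,"az":0},{"hand":0.0,"x":0,"y":0.2,"z":0,"ax":0,"ay":0,"az":0},{"hand":0.0,"x":0,"y":0,"z":0,"ax":0,"ay":0,"az":0},{"hand":0.0,"x":0,"y":0,"z":0,"ax":0,"ay":0,"az":0},{"hand":0.0,"x":0,"y":0,"z":0,"ax":0,"ay":0,"az":0},{"hand":0.0,"x":0,"y":0,"z":0,"ax":0,"ay":0,"az":0}]' 50 >/dev/null;python3 go.py .4988 .2132 -.0005
python3 - <<'E'
from h import *
im,d=viewer.get_image('scene');P=cloud(cam('scene'),d)
m=(im.max(2)>90)&(np.hypot(P[...,0]-.4988,P[...,1]-.2132)<.033)&(P[...,2]>.008)&(P[...,2]<.03);Q=P[m]
A=np.c_[Q[:,:2]-[.4988,.2132],np.ones(len(Q))];print(len(Q),np.percentile(Q[:,2],[5,50,95]).round(4),'slope/centre z',np.linalg.lstsq(A,Q[:,2],rcond=None)[0].round(4))
E
```

```text
t 22.7 pos [0.4997 0.2126 0.0032] jaw [0.45  0.893 0.001] down 0.9999 w 0.017767670001016193 F [ 0.1 -0.1 -0.7] q [-0.57  0.7   0.08  1.96 -0.09  0.47  0.67]
tool-axes cm [0.02 0.37 0.11]
215 [0.0129 0.0175 0.0193] slope/centre z [-0.0005  0.0135  0.0171]
```

```bash
python3 -m pendant '[{"hand":0.0,"x":0,"y":0.15,"z":0,"ax":0,"ay":0,"az":0},{"hand":0.0,"x":0,"y":0.1,"z":0,"ax":0,"ay":0,"az":0},{"hand":0.0,"x":0,"y":0.1,"z":0,"ax":0,"ay":0,"az":0},{"hand":0.0,"x":0,"y":0,"z":0,"ax":0,"ay":0,"az":0},{"hand":0.0,"x":0,"y":0,"z":0,"ax":0,"ay":0,"az":0}
,{"hand":0.0,"x":0,"y":0,"z":0,"ax":0,"ay":0,"az":0},{"hand":0.0,"x":0,"y":0,"z":0,"ax":0,"ay":0,"az":0},{"hand":0.0,"x":0,"y":0,"z":0,"ax":0,"ay":0,"az":0},{"hand":0.0,"x":0,"y":0,"z":0,"ax":0,"ay":0,"az":0},{"hand":0.0,"x":0,"y":0,"z":0,"ax":0,"ay":0,"az":0}]' 50 >/dev/null;python3 go.py .4988 .2132 -.0008
```

```text
t 23.75 pos [ 4.999e-01  2.126e-01 -4.000e-04] jaw [0.45  0.893 0.001] down 0.9999 w 0.017899469757046607 F [-0.3  0.3 -0.5] q [-0.57  0.71  0.08  1.96 -0.09  0.47  0.67]
tool-axes cm [0.01 0.04 0.12]
```

```bash
python3 -m pendant '[{"hand":0.3,"x":0,"y":0.05,"z":0,"ax":0,"ay":0,"az":0},{"hand":0.5,"x":0,"y":0,"z":0,"ax":0,"ay":0,"az":0},{"hand":0.5,"x":0,"y":0,"z":0,"ax":0,"ay":0,"az":0},{"hand":0.5,"x":0,"y":0,"z":0,"ax":0,"ay":0,"az":0},{"hand":0.5,"x":0,"y":0,"z":0,"ax":0,"ay":0,"az":0},{"hand":0.5,"x":0,"y":0,"z":0,"ax":0,"ay":0,"az":0},{"hand":0.5,"x":0,"y":-1,"z":0,"ax":0,"ay":0,"az":0},{"hand":0.5,"x":0,"y":-2,"z":0,"ax":0,"ay":0,"az":0},{"hand":0.5,"x":0,"y":-3,"z":0,"ax":0,"ay":0,"az":0},{"hand":0.5,"x":0,"y":-3,"z":0,"ax":0,"ay":0,"az":0}]' 50 >/dev/null
python3 -m pendant '[{"hand":0.5,"x":0,"y":-3,"z":0,"ax":0,"ay":0,"az":0},{"hand":0.5,"x":0,"y":-3,"z":0,"ax":0,"ay":0,"az":0},{"hand":0.5,"x":0,"y":-2,"z":0,"ax":0,"ay":0,"az":0},{"hand":0.5,"x":0,"y":-1,"z":0,"ax":0,"ay":0,"az":0},{"hand":0.5,"x":0,"y":0,"z":0,"ax":0,"ay":0,"az":0},{"hand":0.5,"x":0,"y":0,"z":0,"ax":0,"ay":0,"az":0},{"hand":0.5,"x":0,"y":0,"z":0,"ax":0,"ay":0,"az":0},{"hand":0.5,"x":0,"y":0,"z":0,"ax":0,"ay":0,"az":0},{"hand":0.5,"x":0,"y":0,"z":0,"ax":0,"ay":0,"az":0},{"hand":0.5,"x":0,"y":0,"z":0,"ax":0,"ay":0,"az":0}]' >/dev/null
python3 look.py .4988 .2132 .034 w6; python3 go.py .5 .21 .15; python3 - <<'E'
from h import *
im,d=viewer.get_image('scene');cv2.imwrite('pics/s6.png',im[:,:,::-1]);P=cloud(cam('scene'),d)
for k,c,t,yaw,r in (('L',(.4988,.2132),(.531,.206),-12.5,.031),('S',(.514,-.226),(.5475,-.2263),1,.021)):
    h=P[(np.hypot(P[...,0]-c[0],P[...,1]-c[1])<.02)&(abs(P[...,2]-.034)<.004)]; Q=P[(im.max(2)>90)&(np.hypot(P[...,0]-c[0],P[...,1]-c[1])<r)&(abs(P[...,2]-.014)<.004)]
    A=np.c_[Q[:,:2]-c,np.ones(len(Q))]; a=np.radians(yaw); m=(h.min(0)+h.max(0))/2; dd=m[:2]-t
    print(k,'hub',m.round(4),'in tray',(dd@[np.cos(a),np.sin(a)]).round(4),(dd@[-np.sin(a),np.cos(a)]).round(4),'disc slope,z',np.linalg.lstsq(A,Q[:,2],rcond=None)[0].round(4))
E
```

```text
hub n 330 z 0.0344 ctr circ ((499.5981750488281, 213.2646026611328), 10.035523414611816) med [0.4992 0.2134 0.0344]
t 25.8 pos [0.4958 0.2119 0.1876] jaw [ 0.45   0.893 -0.002] down 1.0 w 0.04277550163311464 F [-0.8  0.1 -0.2] q [-0.62  0.41  0.13  1.86 -0.06  0.87  0.64]
tool-axes cm [ 0.02  3.76 -0.43]
L hub [0.5013 0.2112 0.0328] in tray -0.0301 -0.0013 disc slope,z [0.0036 0.0033 0.0134]
S hub [ 0.5159 -0.2274  0.0332] in tray -0.0316 -0.0006 disc slope,z [0.0089 0.0028 0.0132]
```

View pics/s6.png

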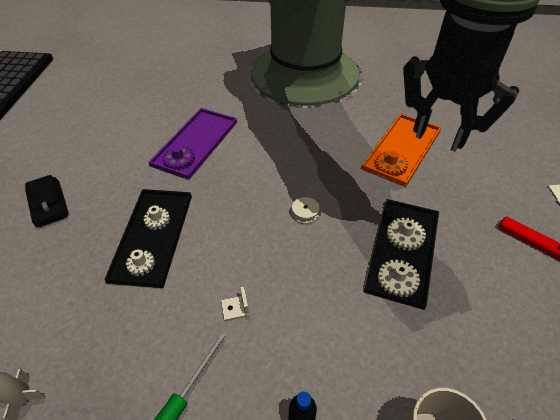

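The picture shows the small gear (156,217) beside the small sample (140,262), and the large gear (407,233) beside the large sample (399,278). Both lie flat, and the gripper is clear. I'll hand in.

```bash
python3 -c "from cell import ctrl;print(ctrl.finish_job())"
```

```text
the job is handed in; nothing more can be done
None
```

Both gears are in the trays with their matching samples, hub up, and the job was handed in at about 26 s; no verdict is reported.

- **Final checks:** The last scene view puts the large gear at (−30, −1) mm and the small one at (−32, −1) mm from their tray centres. The wrist camera puts both hub tops at 34.4 mm, which fits gears lying on the 4 mm floor. Fitted disc slopes are under 0.01 rad. The gripper is well clear.
- **What went wrong on the way:** The first two closings, both on the small gear, went shut just above the hub without moving the gear. Depth in both views showed the fingertips about 20 mm behind the TCP as stated in the task. I grasped that much lower from then on, and both gears were gripped at about 18 mm.
- **Small disagreements:** The cameras differ by 1–2 mm in height and up to about 3 mm in position, close to the stated 2 mm calibration accuracy. A slope fit just before the large gear was set down read 0.0135 rad, also within tolerance.

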